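Roll a core bar into the V-block and up to its stop

TASK

Push on the side of the round beech bar so that it rolls over the bench, up the ramp and down into the groove of the green V-block; then push it along the groove, from its free end, until its other end is right up against the yellow end stop. Push with the fingertips only, never pick the bar up, and leave everything else on the bench where it is.

Things in the scene. Friction and masses are not known exactly. Their poses are not given: they have to be found in the camera images.
- bar: Loose round beech bar, waxed (slippery), 44 mm diameter, 150 mm long, 0.14-0.28 kg, a thin pink stripe along it. Origin on its axis at mid-length (22 mm above the bench); x along the bar, y and z turn as it rolls. Starts on the bench left or right of the V-block, parallel within 6 deg, axis 130-190 mm from the groove, middle 20-55 mm towards the block's -x end. Rolls easily, soon stops if not pushed.
- vblock: Green V-block fixed to the bench. Origin at bench height under the groove's middle; groove along its x (within 11 deg of straight ahead of the robot), x = -85 to 85 mm, -x end open. Either side a 15 deg ramp rises from the bench at y = 62 mm to an edge at y = 16 mm, 12 mm high; between the edges a 120 deg V, 3 mm above the bench at y = 0. Seated bar axis: y = 0, 28.4 mm up.
- stop_face (a point): Point on the inner face of the yellow end stop (76 mm wide, 52 mm high) at the block's far, +x end, on the seated bar's axis: block x = 85 mm, 28.4 mm above the bench. The bar is against the stop when its middle is 75 mm from here (block x = 10 mm).
- mould: Bystander: loose pink rubber block 150 x 46 x 36 mm lying on the other side of the V-block from the bar. Origin under its centre, long side along its x.
- glue: Bystander: small white bottle with red cap, 38 mm in diameter, 75 mm high, standing beyond the end stop, to the left. Origin under its centre.
- jar: Bystander: small green glass jar with brass lid, 56 mm in diameter, 60 mm high, standing beyond the end stop, to the right. Origin under its centre.
- pencil_pot: Bystander: dark green pot of pencils, 80 mm in diameter, 95 mm high, pencils up to about 180 mm. Origin under its centre.
- spatula: Bystander: spatula with white handle, 200 mm long, lying on the bench at the right. Its x axis runs from handle to blade.
- note_pad: Bystander: yellow pad 76 x 76 x 18 mm lying near the robot, on the left. Origin under its centre.
- red_case: Bystander: red flat case 130 x 70 x 24 mm lying on the left. Origin under its centre.
Mind the look-alikes: they are no part of the job. There is more than one size of the bar; the job needs the smallest.

How it is judged (in metres and radians):
On the way, in this order (a step that is already met when the one before it is completed fails the run):
1. the bar rolls (turns over by more than 70 degrees) outside the groove (angle between bar's own z axis and vertical above 1.2 rad and (y of bar in the frame of vblock above 0.03 m or y of bar in the frame of vblock below -0.03 m)), for 0.1 s.
2. the bar lies down in the groove (y of bar in the frame of vblock between -0.004 and 0.004 m and z of bar in the frame of vblock between 0.0255 and 0.0315 m and angle between the x axis of bar and the x axis of vblock, either way round below 0.05 rad), for 0.2 s.
3. the bar in the groove is against the end stop (all of step 2 and x of bar in the frame of vblock between 0.0055 and 0.0135 m), for 0.2 s.
At the end, for the whole second after the job is handed in: The bar lies at rest in the groove (axis within 4 mm of the groove's middle and 3 mm of its seated height, within 0.05 rad of parallel) with its end within 4.5 mm of the end stop (all of step 3 and linear speed of bar below 0.01 m/s); the robot touches nothing.
It fails at once if the bar is lifted (its middle more than 48 mm above the bench) (height (world z) of bar above 0.048 m).
It fails at once if a bystander is moved by more than 20 mm (distance of any of mould, glue, jar, pencil_pot, spatula, note_pad, red_case from where it was at the start of the episode above 0.02 m).
It also fails if it takes over 58 s, if anything falls off the work surface, if the arm or the gripper's body presses on something with over 40 N, if the wrist force passes 120 N, or if a joint passes its speed limit or range.

ROBOT

A 6-joint arm with a two-finger parallel gripper is mounted at the origin on the work surface. World frame = base frame: x ahead of the robot, y to its left, z up, the work surface at z = 0. Lengths are in mm, angles in rad, forces in N, time in s.
With the tool pointing down it reaches from about 275 to 750 mm from the base axis. Payload 10.2 kg.
Tool frame: the origin (TCP) lies between the finger pads; the fingertips stand 8 mm ahead of it and the grasp point (between the pads) lies 11 mm behind it; z points along the fingers, x is the direction in which the jaws open and shut, and the axes are right-handed (so a half turn about z gives the same grasp; the last joint's range is limited). The gripper opens to 85 mm and grips with 20 to 120 N. Pads are 22 mm wide; open, the fingers measure 114 mm over their backs; the gripper's body (76 mm by 85 mm) begins 54 mm behind the grasp point. The pads swing forward as they close: fully open they stand 13 mm farther back than shut.
Start: joints at [0.973, 0.313, 1.498, -0, 1.331, -0.223], TCP at [192.208, 488.556, 239.294] pointing down, gripper open.
Joint ranges: [-2.94, 2.94], [-0.97, 2.17], [0.19, 2.56], [-1.23, 4.37], [0.02, 3.11], [-2.88, 2.88]. Speed limits (rad/s): [2.39, 2.39, 3.01, 3.14, 3.14, 3.14].

INTERFACE

Orientations are given as a unit quaternion [w, x, y, z].
In Python, from rig import sense, eyes, ctrl gives the robot as it stands.
- The arm moves only by the tool move_arm, never from a script. Its argument "rows" is a list that holds one entry, the list of rows, each a list of 5 numbers: the shift along the tool's x, y, z in mm, then the turn about the tool's z in units of 6 degrees (1.0 is 6 degrees), then the gripper command: -1 is shut, 1 is fully open, values between are in proportion. In form: [[[dx, dy, dz, roll, jaw], ...]]. A call has 1 to 12 rows; each row is the pose to reach, as a shift and turn from the pose measured when the call began, along the tool's axes at that moment; what a row does not reach only later rows make up. A row lasts 1/8 s, in which the tool goes at most 62.5 mm and 10.7 degrees, less where a joint would pass 70% of its speed; a pose out of reach is approached as far as the arm can. A call with a gripper value outside its range is refused whole. The fingers move at their own pace and stop on an object; "squeeze" is the grip in N (left out, the last holds). Time passes only in rows, so rows that repeat a pose let the fingers close. It gives the time, the measured TCP pose, the force and the opening at its end, in the units of the state.
- sense(): the state, without advancing time (a new reading comes with each control period).
- eyes.capture(name): name is "side" or "top" or "wrist"; returns a dict with "color" (480x640x3 uint8, blue, green, red), "vertical_fov" (degrees; the focal length in pixels is half the picture's height over the tangent of half this angle, whatever the lens; pixels are square), "cx", "cy" (the principal point, pixels), "xyz" and "attitude" of the camera in the world. Camera axes: x right, y down, z forward; pixel columns grow to the right and rows downward; lengths in mm; the calibration is good to about 2 mm. The wrist camera is an equidistant fisheye: a pixel r from the principal point sees the ray r / f radians off the axis. A picture is of the moment at which its call begins. There is no depth.
- ctrl.finish_job(): hands the job in, once; it reports no verdict.
The state is a dict: "time_s": time; "joints": joint angles; "dq": joint speeds; "tau": joint torques, N m; "eef_pos": TCP position; "ee_rot": TCP orientation; "force": force on the tool from outside, world axes, zero at the start; "wrist_torque": the same for the moment, N m; "grip_width": opening from 0.0 (shut) to 1.0 (fully open).
Only numpy, scipy, OpenCV 4.12 (cv2) and the standard library are available. Lean on these libraries where they do the work, as an engineer would, in place of code of your own. Each camera call takes 0.05 s, during which the arm holds its last target. There are 200 camera calls.

## Working session

There is one attempt and no reset: what is moved stays moved. The work goes in short steps, Python scripts to look and compute and a tool call to move; the robot and the scene stay as the last step left them, time stands still between calls to the robot, and variables do not carry over. Pictures are saved under pics/ and viewed, about 8 in all and at most 12, crops included, and the job is handed in when it is done.

Besides the shell and the picture viewer there is one more tool, called after ">>>" in YAML: its name, and indented under it one key for each argument. move_arm: Moves the arm, as the interface text tells. Its arguments: {"type":"object","properties":{"rows":{"type":"array","items":{"type":"array","items":{"type":"array","items":{"type":"number"}}}},"squeeze":{"type":"number"}},"required":["rows"]}

```bash
mkdir -p pics; ls
cat > h.py <<'E'
import numpy as np, cv2
from scipy.spatial.transform import Rotation as R
from rig import sense, eyes, ctrl
def cap(n): return eyes.capture(n)
def rot(q): return R.from_quat([q[1],q[2],q[3],q[0]]).as_matrix()
def att(c):
    a=np.array(c["attitude"],float)
    return a if a.shape==(3,3) else rot(a)
def ray(c,u,v,fish=False):
    f=240/np.tan(np.radians(c["vertical_fov"])/2); x=u-c["cx"]; y=v-c["cy"]
    if fish:
        r=np.hypot(x,y)+1e-9; t=r/f; d=np.array([x/r*np.sin(t),y/r*np.sin(t),np.cos(t)])
    else: d=np.array([x/f,y/f,1.])
    return att(c)@d
def onz(c,u,v,z,fish=False):
    d=ray(c,u,v,fish); p=np.array(c["xyz"]); return p+d*(z-p[2])/d[2]
def proj(c,P):
    f=240/np.tan(np.radians(c["vertical_fov"])/2); q=att(c).T@(np.array(P)-np.array(c["xyz"])); return c["cx"]+f*q[0]/q[2],c["cy"]+f*q[1]/q[2]
E
python3 - <<'E'
from h import *
for n in("top","side"):
    c=cap(n); cv2.imwrite(f"pics/{n}0.png",c["color"]); print(n,{k:c[k] for k in c if k!="color"})
print(sense())
E
```

```text
pics
top {'vertical_fov': 46.2453274188246, 'cx': 321.31120876843954, 'cy': 242.08353386879963, 'xyz': array([ 367.47921975,    8.10461364, 1559.79352089]), 'attitude': array([-0.04137865,  0.70884698, -0.70230718,  0.0508762 ])}
side {'vertical_fov': 44.38016821517606, 'cx': 313.44410835365926, 'cy': 234.57118016999613, 'xyz': array([  505.65356153, -1072.74630889,   697.69857796]), 'attitude': array([-0.48904383,  0.87198566, -0.01223838,  0.01809323])}
{'time_s': 0.1, 'joints': array([ 9.72606928e-01,  3.13390844e-01,  1.49835216e+00, -1.04406171e-06,
        1.33101982e+00, -2.23407044e-01]), 'dq': array([ 0.00033547, -0.00066629, -0.00230227,  0.00033333,  0.00015148,
        0.00016695]), 'tau': array([ 5.20868227e-03, -4.12893355e+01, -2.60142052e+01, -3.91095045e-05,
        2.95239377e-03,  1.37261242e-07]), 'eef_pos': array([192.07331544, 488.3639733 , 238.79731078]), 'ee_rot': array([ 2.14555760e-04,  8.26459104e-01,  5.62996454e-01, -5.44329153e-04]), 'force': array([ 0.59403549, -0.7136384 ,  1.1025665 ]), 'wrist_torque': array([-0.04800464,  0.01357743,  0.01957181]), 'grip_width': 1.001340280102313}
```

View pics/top0.png

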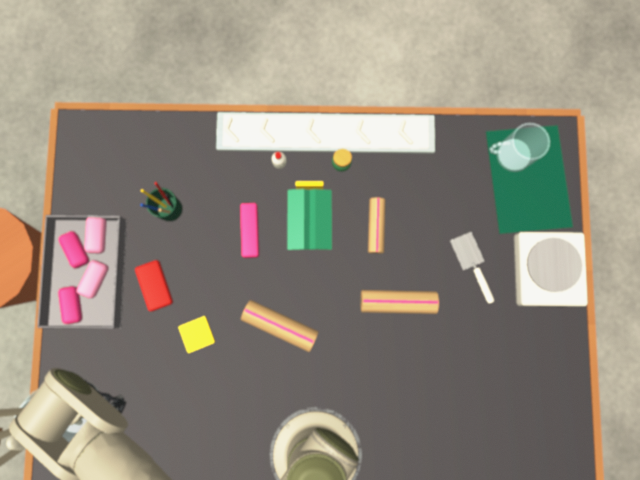

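View pics/side0.png

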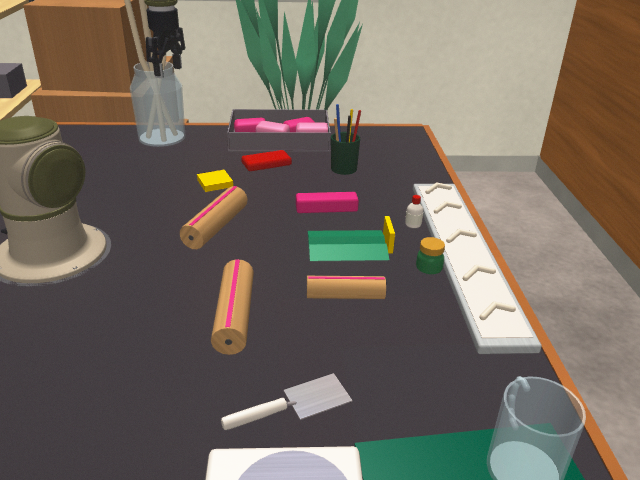

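The top view (image up = +x, left = +y) shows the smallest bar at about (376,225), right of the V-block at (310,219). The yellow stop is at (309,184), the mould is to the left at (249,230), and the jar is at (342,159). The side view agrees. The two longer bars are the look-alikes.

```bash
cat >> h.py <<'E'
def barmask(hsv): # tan wood
    return cv2.inRange(hsv,(8,70,90),(22,200,255))
def rect(m,roi=None):
    cs,_=cv2.findContours(m,cv2.RETR_EXTERNAL,cv2.CHAIN_APPROX_NONE); return max(cs,key=cv2.contourArea)
def crop(m,x0,x1,y0,y1):
    o=np.zeros_like(m); o[y0:y1,x0:x1]=m[y0:y1,x0:x1]; return o
def fit(c,m,z):
    k=rect(m); r=cv2.minAreaRect(k); b=cv2.boxPoints(r)
    W=np.array([onz(c,u,v,z)[:2] for u,v in b]); e=[W[1]-W[0],W[2]-W[1]]
    i=int(np.linalg.norm(e[1])>np.linalg.norm(e[0])); L=e[i]; 
    a=np.degrees(np.arctan2(L[1],L[0])); a=(a+90)%180-90
    return W.mean(0),a,np.linalg.norm(e[i]),np.linalg.norm(e[1-i])
E
python3 - <<'E'
from h import *
c=cap("top"); hsv=cv2.cvtColor(c["color"],cv2.COLOR_BGR2HSV)
for p in [(372,225),(376,225),(300,220),(325,220),(309,184),(306,215)]: print(p,hsv[p[1],p[0]])
g=crop(cv2.inRange(hsv,(65,80,60),(90,255,255)),270,350,180,260)
y=crop(cv2.inRange(hsv,(24,120,120),(34,255,255)),285,335,170,195)
b=crop(cv2.inRange(hsv,(5,60,80),(25,220,255))|cv2.inRange(hsv,(150,80,80),(179,255,255)),355,400,185,265)
k=rect(g); print("block",fit(c,g,6)); print("stop top",fit(c,y,52)); print("bar",fit(c,b,22))
# groove line: dark/bright change
for nm,m in(("g",g),("b",b)): cv2.imwrite(f"pics/m_{nm}.png",m)
big=cv2.resize(c["color"][165:275,230:410],None,fx=4,fy=4,interpolation=cv2.INTER_CUBIC); cv2.imwrite("pics/top_crop.png",big)
E
```

```text
(372, 225) [ 23 103 243]
(376, 225) [  8  88 245]
(300, 220) [ 74 123 220]
(325, 220) [ 75 160 161]
(309, 184) [ 29 204 248]
(306, 215) [ 74 155 143]
block (array([637.11141478,  23.06869777]), np.float64(0.3500389664869772), np.float64(170.62857542271274), np.float64(124.16755074589003))
stop top (array([724.45722213,  25.08500158]), np.float64(-89.32606138093647), np.float64(74.0762005237016), np.float64(19.628553337759364))
bar (array([ 620.61164174, -163.3117757 ]), np.float64(-1.7066204795974187), np.float64(160.88201471642574), np.float64(48.14773439945892))
```

View pics/top_crop.png

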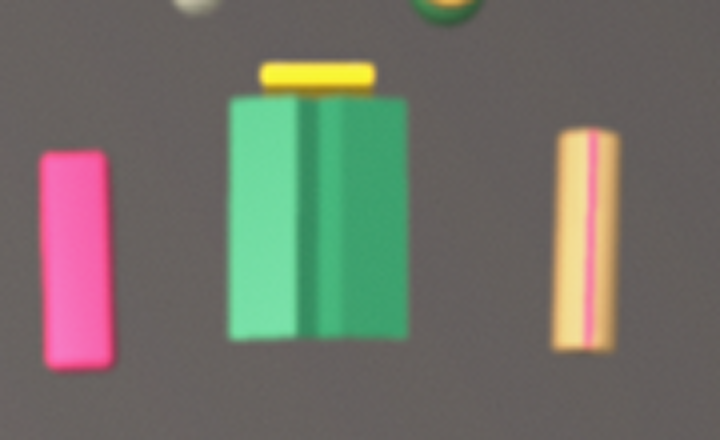

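The crop shows the block's rectangle, with the groove line at crop x≈320 and the bar at crop x≈585. That gives a block centre of (637,23) with yaw ≈0.4°, and a bar centre of ≈(620,−163) with yaw ≈−1.7°. I'll move to the bar's outer side with the jaws open along it, so both fingers push together.

```bash
cat >> h.py <<'E'
def shift(P,head=0.4):
    s=sense(); M=rot(s["ee_rot"]); d=M.T@(np.array(P,float)-s["eef_pos"]); h=np.degrees(np.arctan2(M[1,0],M[0,0]))
    print("shift",d.round(1),"roll",round((h-head)/6,2),"t",s["time_s"],"pos",s["eef_pos"].round(1),"F",s["force"].round(1),"w",round(s["grip_width"],3))
E
python3 -c "
from h import *
shift((620,-240,230))"
```

```text
shift [-521.2  664.9    9.2] roll 11.35 t 0.15 pos [192.1 488.4 238.9] F [ 1.  -0.3  0.3] w 0.999
```

>>> move_arm:
  rows:
    - [[-521,665,9,11.35,1],[-521,665,9,11.35,1],[-521,665,9,11.35,1],[-521,665,9,11.35,1],[-521,665,9,11.35,1],[-521,665,9,11.35,1],[-521,665,9,11.35,1],[-521,665,9,11.35,1],[-521,665,9,11.35,1],[-521,665,9,11.35,1],[-521,665,9,11.35,1],[-521,665,9,11.35,1]]

```text
time_s: 1.65
eef_pos: [572.8, -160.0, 231.0]
ee_rot: [0.0, 1.0, 0.004, -0.0]
force: [1.3, 1.2, 1.2]
grip_width: 0.998
```

```bash
python3 -c "
from h import *
shift((620,-240,60))"
```

```text
shift [ 46.7  80.3 171. ] roll 0.0 t 1.65 pos [ 572.8 -160.   231. ] F [1.3 1.2 1.2] w 0.998
```

>>> move_arm:
  rows:
    - [[47,80,0,0,1],[47,80,0,0,1],[47,80,80,0,1],[47,80,130,0,1],[47,80,171,0,1],[47,80,171,0,1],[47,80,171,0,1]]

```text
time_s: 2.52
eef_pos: [621.3, -240.3, 62.4]
ee_rot: [0.001, 1.0, 0.004, 0.001]
force: [0.5, -0.4, 0.6]
grip_width: 1.001
```

Run:
```python
from h import *
shift((620,-240,22))
c=cap("side"); P=sense()["eef_pos"]; print(proj(c,P),proj(c,P+[0,0,-8]),proj(c,P+[0,0,5]))
im=c["color"]; cv2.imwrite("pics/side1.png",cv2.resize(im[190:390,220:460],None,fx=3,fy=3))
```

```text
shift [-1.3 -0.4 40.4] roll 0.0 t 2.525 pos [ 621.3 -240.3   62.4] F [ 0.5 -0.4  0.6] w 1.001
(np.float64(353.24882147376263), np.float64(295.00785858321063)) (np.float64(353.002906975773), np.float64(298.59497075406495)) (np.float64(353.40351636682243), np.float64(292.7513509832107))
```

View pics/side1.png

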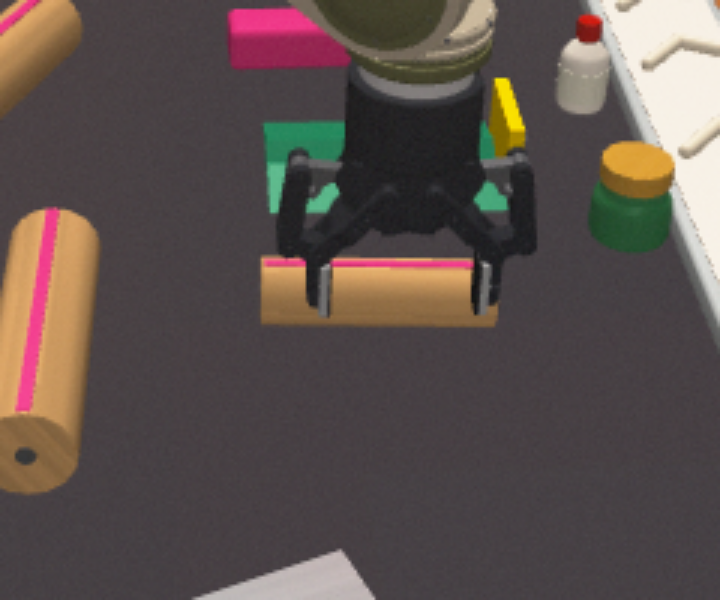

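Both fingers span the bar, at crop (320,300) and (487,300), and the open tips sit about 5 mm above the TCP level. The bar's middle is about 6 mm towards the robot from the TCP. I'll lower the fingers and start pushing.

>>> move_arm:
  rows:
    - [[-6,0,25,0,1],[-6,0,50,0,1],[-6,0,50,0,1],[-6,-15,50,0,1],[-6,-28,50,0,1],[-6,-36,50,0,1],[-6,-44,50,0,1],[-6,-52,50,0,1],[-6,-60,50,0,1],[-6,-68,50,0,1],[-6,-76,50,0,1],[-6,-84,50,0,1]]

```text
time_s: 4.08
eef_pos: [615.0, -156.1, 12.6]
ee_rot: [0.001, 1.0, 0.004, 0.002]
force: [-0.1, 1.1, 0.1]
grip_width: 0.996
```

```bash
cat >> h.py <<'E'
def top(z=22,x0=285):
    c=cap("top"); hsv=cv2.cvtColor(c["color"],cv2.COLOR_BGR2HSV)
    b=crop(cv2.inRange(hsv,(5,60,80),(25,220,255)),x0,400,185,270); return c,b
E
python3 - <<'E'
from h import *
shift((615,-20,12))
c=cap("side"); im=c["color"]; cv2.imwrite("pics/side2.png",cv2.resize(im[190:390,220:460],None,fx=3,fy=3))
E
```

```text
shift [   1.  -136.     0.2] roll 0.0 t 4.075 pos [ 615.  -156.1   12.6] F [-0.1  1.1  0.1] w 0.996
```

View pics/side2.png

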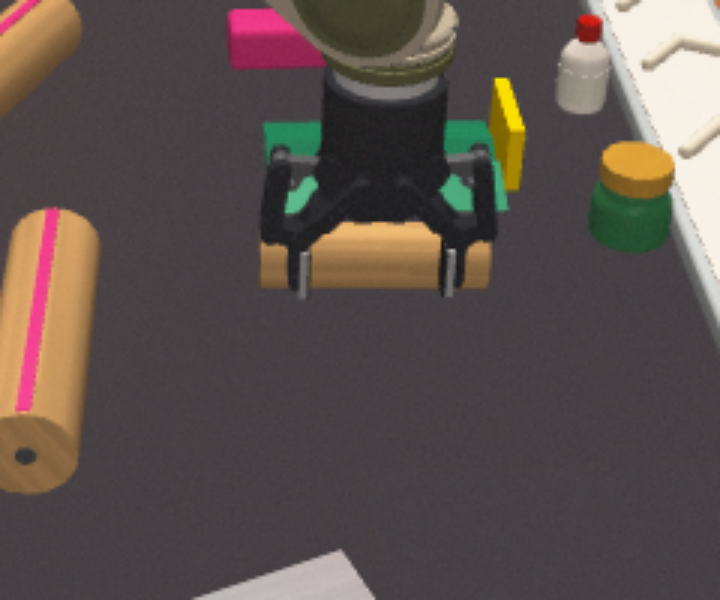

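The bar has rolled, with its stripe now out of view, and it is parallel to the block and centred on the fingers (bar crop x 262–490). I'll keep pushing.

>>> move_arm:
  rows:
    - [[0,-8,0,0,1],[0,-16,0,0,1],[0,-24,0,0,1],[0,-32,0,0,1],[0,-40,0,0,1],[0,-48,0,0,1],[0,-56,0,0,1],[0,-64,0,0,1],[0,-71,0,0,1],[0,-77,0,0,1],[0,-82,0,0,1],[0,-86,0,0,1]]

```text
time_s: 5.62
eef_pos: [614.6, -69.3, 12.7]
ee_rot: [0.002, 1.0, 0.004, 0.002]
force: [-0.2, -2.3, 1.2]
grip_width: 1.001
```

Run:
```python
from h import *
shift((615,-20,12))
c=cap("side"); im=c["color"]; cv2.imwrite("pics/side3.png",cv2.resize(im[190:390,220:460],None,fx=3,fy=3))
```

```text
shift [  0.8 -49.3   0.5] roll 0.01 t 5.625 pos [614.6 -69.3  12.7] F [-0.2 -2.3  1.2] w 1.001
```

View pics/side3.png

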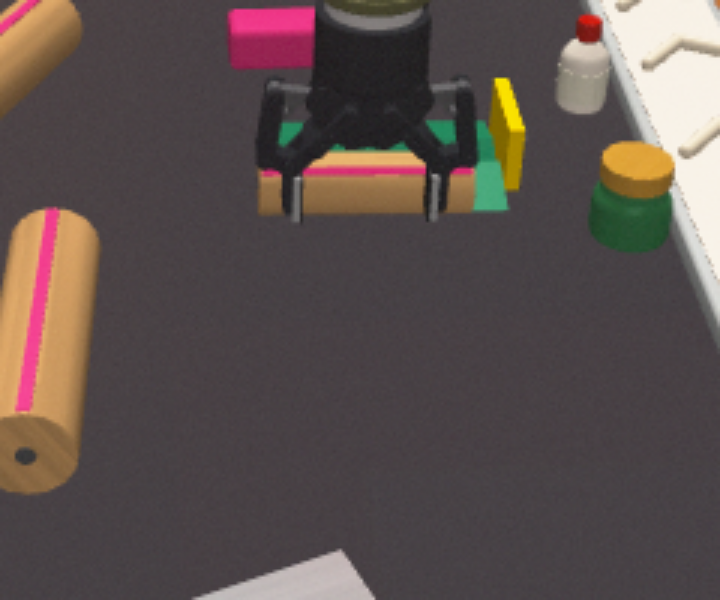

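The bar is at the ramp foot, parallel to the block, and its stripe is back on top. Next I'll push it up and over the edge.

>>> move_arm:
  rows:
    - [[0,-5,-1,0,1],[0,-10,-2,0,1],[0,-15,-3,0,1],[0,-20,-3,0,1],[0,-25,-3,0,1],[0,-30,-3,0,1],[0,-35,-3,0,1],[0,-39,-3,0,1],[0,-43,-3,0,1],[0,-46,-3,0,1],[0,-47,-3,0,1],[0,-47,-3,0,1]]

```text
time_s: 7.18
eef_pos: [614.0, -21.6, 15.3]
ee_rot: [0.001, 1.0, 0.004, 0.001]
force: [-0.0, -0.6, -0.1]
grip_width: 1.003
```

Run:
```python
from h import *
shift((615,-20,12))
c=cap("side"); im=c["color"]; cv2.imwrite("pics/side4.png",cv2.resize(im[190:390,220:460],None,fx=3,fy=3))
```

```text
shift [ 1.  -1.6  3.3] roll 0.01 t 7.175 pos [614.  -21.6  15.3] F [-0.  -0.6 -0.1] w 1.003
```

View pics/side4.png

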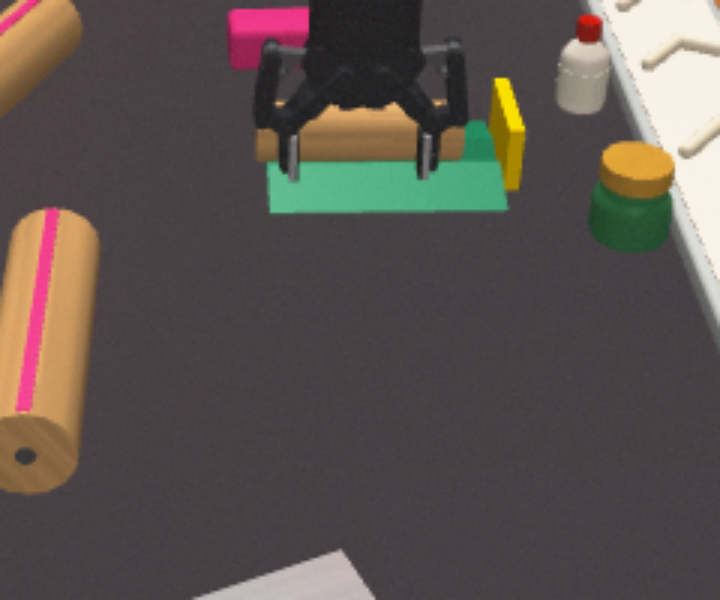

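The bar appears to have dropped into the groove (crop rows 100–160) and is parallel. I'll back off, rise, and shut the jaws over the free end.

>>> move_arm:
  rows:
    - [[0,15,0,0,1],[0,40,0,0,1],[0,40,-40,0,1],[0,40,-90,0,1],[0,40,-110,0,1],[-40,20,-110,0,-1],[-90,-10,-110,0,-1],[-120,-45,-110,0,-1],[-120,-45,-110,0,-1],[-120,-45,-110,0,-1],[-120,-45,-110,0,-1]]

```text
time_s: 8.6
eef_pos: [494.0, 21.6, 124.8]
ee_rot: [0.001, 1.0, 0.003, 0.002]
force: [0.6, -0.5, 0.4]
grip_width: -0.001
```

```bash
cat >> h.py <<'E'
def barside(c,rows=(220,250)):
    hsv=cv2.cvtColor(c["color"],cv2.COLOR_BGR2HSV); m=crop(cv2.inRange(hsv,(5,60,80),(25,220,255)),270,400,*rows)
    x,y,w,h=cv2.boundingRect(rect(m)); return x,x+w,y,y+h
E
python3 - <<'E'
from h import *
shift((500,23,20))
c=cap("side"); b=barside(c); print(b)
# near-rim silhouettes at axis height on front plane y~3..23
for u in b[:2]:
    d=ray(c,u,(b[2]+b[3])/2); p=np.array(c["xyz"]); t=(10-p[1])/d[1]; print((p+d*t).round(1))
t=cap("top")
a=cv2.resize(c["color"][200:270,270:410],None,fx=4,fy=4); e=cv2.resize(t["color"][165:300,250:390],None,fx=4,fy=4)
o=np.zeros((max(a.shape[0],e.shape[0]),a.shape[1]+e.shape[1],3),np.uint8)[:600]; o[:a.shape[0],:a.shape[1]]=a; o[:e.shape[0],a.shape[1]:]=e[:600]
cv2.imwrite("pics/c5.png",cv2.resize(o,None,fx=.7,fy=.7))
E
```

```text
shift [  5.6  -1.6 104.8] roll -0.0 t 8.6 pos [494.   21.6 124.8] F [ 0.6 -0.5  0.4] w -0.001
(305, 375, 223, 244)
[542.7  10.   38.7]
[694.4  10.   38.1]
```

View pics/c5.png

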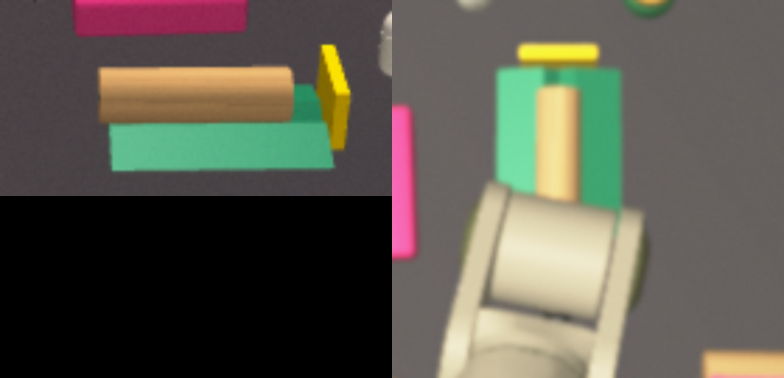

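The bar is seated in the groove, with its ends at x≈543 and ≈694 and about 25–28 mm left to the stop. Next I'll lower the shut fingers behind the free end and push along the groove.

>>> move_arm:
  rows:
    - [[0,-2,50,0,-1],[0,-2,99,0,-1],[0,-2,99,0,-1],[10,-2,99,0,-1],[20,-2,99,0,-1],[27,-2,99,0,-1],[32,-2,99,0,-1],[36,-2,99,0,-1],[40,-2,99,0,-1],[44,-2,99,0,-1],[48,-2,99,0,-1],[51,-2,99,0,-1]]

```text
time_s: 10.2
eef_pos: [545.2, 24.0, 25.8]
ee_rot: [0.001, 1.0, 0.004, 0.001]
force: [-0.8, 0.4, 1.4]
grip_width: -0.002
```

Run:
```python
from h import *
shift((556,23,26))
c=cap("side"); b=barside(c); print(b)
cv2.imwrite("pics/side6.png",cv2.resize(c["color"][190:280,270:410],None,fx=4,fy=4))
```

```text
shift [10.8  1.1 -0.2] roll 0.0 t 10.2 pos [545.2  24.   25.8] F [-0.8  0.4  1.4] w -0.002
(313, 384, 223, 244)
```

View pics/side6.png

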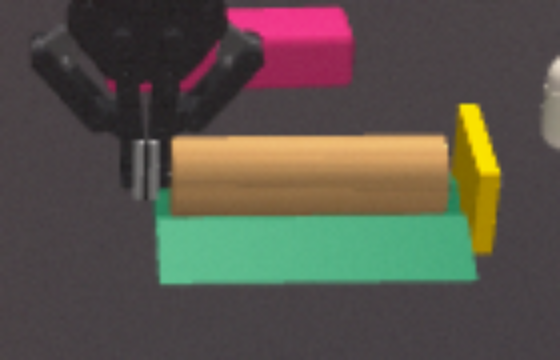

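The bar has slid about 18 mm and stays seated, with a small gap left to the stop. I'll push on gently and watch the force.

>>> move_arm:
  rows:
    - [[2,0,0,0,-1],[4,0,0,0,-1],[6,0,0,0,-1],[7,0,0,0,-1],[7,0,0,0,-1]]

```text
time_s: 10.88
eef_pos: [552.7, 24.0, 25.9]
ee_rot: [0.001, 1.0, 0.004, 0.002]
force: [-0.5, 0.5, 0.1]
grip_width: -0.003
```

>>> move_arm:
  rows:
    - [[1,0,0,0,-1],[2,0,0,0,-1],[2,0,0,0,-1]]

```text
time_s: 11.25
eef_pos: [554.8, 24.0, 25.9]
ee_rot: [0.001, 1.0, 0.004, 0.002]
force: [-0.5, 0.5, -0.3]
grip_width: 0.002
```

Run:
```python
from h import *
shift((556,23,26))
c=cap("side"); b=barside(c); print(b)
```

```text
shift [ 1.1  1.  -0.1] roll 0.0 t 11.25 pos [554.8  24.   25.9] F [-0.5  0.5 -0.3] w 0.002
(317, 387, 223, 244)
```

>>> move_arm:
  rows:
    - [[1,0,0,0,-1],[2,0,0,0,-1],[2,0,0,0,-1]]

```text
time_s: 11.68
eef_pos: [556.9, 24.0, 25.9]
ee_rot: [0.001, 1.0, 0.004, 0.002]
force: [0.1, -1.1, 0.2]
grip_width: -0.004
```

>>> move_arm:
  rows:
    - [[1,0,0,0,-1],[1.5,0,0,0,-1],[1.5,0,0,0,-1]]

```text
time_s: 12.05
eef_pos: [557.0, 24.0, 25.9]
ee_rot: [0.001, 1.0, 0.004, 0.0]
force: [-9.9, -0.1, 6.1]
grip_width: 0.002
```

Run:
```python
from h import *
shift((556,23,26))
c=cap("side"); b=barside(c); print(b)
cv2.imwrite("pics/side7.png",cv2.resize(c["color"][190:280,270:410],None,fx=4,fy=4))
```

```text
shift [-1.   1.  -0.1] roll 0.0 t 12.05 pos [557.   24.   25.9] F [-9.9 -0.1  6.1] w 0.002
(318, 388, 223, 244)
```

View pics/side7.png

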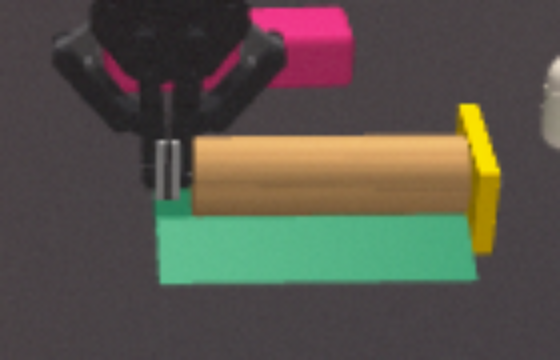

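The force rose to 10 N with the fingers stalled at x=557, and the bar meets the stop in the picture (crop x≈470). I'll back off and lift clear.

>>> move_arm:
  rows:
    - [[0,0,0,0,-1],[-5,0,0,0,-1],[-20,0,0,0,-1],[-40,0,0,0,-1],[-50,0,-30,0,-1],[-60,0,-80,0,-1],[-100,0,-120,0,-1],[-150,0,-150,0,-1],[-200,0,-170,0,-1],[-200,0,-170,0,-1],[-200,0,-170,0,-1],[-200,0,-170,0,-1]]

```text
time_s: 13.6
eef_pos: [357.5, 23.0, 195.3]
ee_rot: [0.001, 1.0, 0.004, -0.0]
force: [0.7, -1.1, -0.2]
grip_width: -0.002
```

Run:
```python
from h import *
shift((556,23,26))
c=cap("side"); b=barside(c); print(b)
t=cap("top"); hsv=cv2.cvtColor(t["color"],cv2.COLOR_BGR2HSV)
m=crop(cv2.inRange(hsv,(5,60,80),(23,200,255)),290,335,186,262); print(fit(t,m,28))
cv2.imwrite("pics/c8.png",np.vstack([cv2.resize(c["color"][190:280,270:410],(560,360)),cv2.resize(t["color"][165:225,250:390],(560,240))]))
```

```text
shift [198.6   1.1 169.1] roll 0.0 t 13.6 pos [357.5  23.  195.3] F [ 0.7 -1.1 -0.2] w -0.002
(317, 388, 223, 244)
(array([650.01653103,  23.07348636]), np.float64(0.5358065474854925), np.float64(151.76216537977757), np.float64(44.544113691049596))
```

View pics/c8.png

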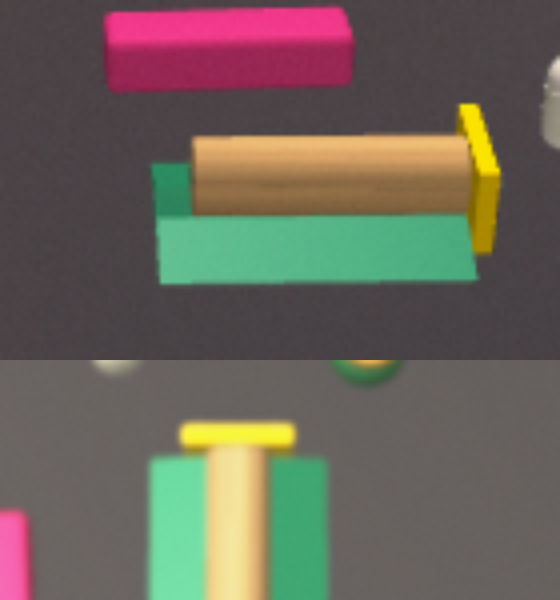

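The side view shows the bar in the groove and touching the yellow stop at (470,170), with the gripper clear. The top view shows it centred at y=23.1 mm, on the groove line. I'm handing in.

```bash
python3 -c "
from h import *
print(ctrl.finish_job())"
```

```text
the job is handed in; nothing more can be done
None
```

The bar is in the V-block groove with its end against the yellow stop, and I handed the job in at about 14 s; the rig gave no verdict. I rolled the smallest bar over the bench and up the ramp with both open fingers. Once it had dropped into the groove, I shut the jaws and pushed it from its free end.

**Seating and stop:** at the stop the fingers stalled with about 10 N on them. After I backed off, the bar's centre was about (650, 23) mm. That is on the groove line to within 0.1 mm and parallel to the block to about 0.2°. Both views show the bar touching the stop.

**One small disagreement:** the bar's measured position along the block was about 13 mm, where 10 mm is nominal. That is near the 13.5 mm limit but within the error of the camera and colour-mask measurements. I relied on the force rise and the visible contact instead.

**Other objects:** the arm touched only the bar, and the other objects looked unmoved in the pictures. I didn't measure their positions again.

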